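# Fetch the fuse holder from behind the front row of the kitting bay

### The job

The fuse holder we need for the brown board is at the back of the kitting bay, behind the tape dispenser frame and the tube in its socket: stand those two upright in the side tray first, then fetch the fuse holder and set it in the middle of the board, lying lengthwise along it, and finally put the dispenser frame and the tube each back exactly where it stood in the bay. Keep everything upright, do not drop the glass parts, and leave the ground lug, the relay and the screwdriver where they are.

Things in the scene. Friction and masses are not known exactly. Their poses are not given: they have to be found in the camera images.
- bay: Kitting bay: fixed off-white enamel pan, 150 (x) by 270 (y), floor 4 thick, walls 26 high at both y ends and at +x, open at -x. Origin: centre of underside. Grey rectangles (68 by 60) at x -35, y +43 and -43 mark the front row: dispenser and tube, either way round. Back row, x about +30: fuse holder near y 0, lug and relay near y +-98, either way round. Turned up to 10 degrees. Sizes in mm.
- dispenser: Cast aluminium tape dispenser frame, loose, 93 mm tall, 0.35 kg. Base 60 (x) by 50 (y) by 8. Grip its solid web: flat faces to +x and -x, 30 apart, 29 wide, 36 to 70 above the underside (e.g. at 58, closing along x). Above it a hub, 34 diameter, axle along y at height 76, with a small crank reaching to y = +40. Origin: centre of underside, z up.
- tube: Cream bakelite tube socket with its glass tube plugged in: one loose round piece, 89 mm tall, 0.1 kg. Foot 50 diameter, 6 high; socket 40 diameter up to 26; glass 30 diameter from 34 to 74 above the underside (grip there, e.g. at 58), domed above. Origin: centre of underside, z up along its axis.
- fuse: Fuse holder, loose, about 70 g: black base block 66 mm long (its y), 24 mm wide (its x), 16 mm high, with two steel clips and a glass fuse lying along y on top, 30 mm high in all. Grip the block across its x near the middle, as low as the fingers go. Origin: centre of the underside, z up.
- tray: Side tray: fixed off-white enamel tray with a grey floor, 120 (x) by 190 (y) mm, walls 4 mm thick and 18 mm high, floor 4 mm thick. Origin: centre of its underside. Both front-row pieces fit in it side by side along y. It stands to one side of the robot, the board to the other (which side changes).
- board: Brown phenolic board, fixed, 100 (x) by 140 (y, its length) by 6 mm, with a row of small brass turret posts (7 mm high) along each long edge at x = +-44 mm; pale corner marks show the fuse holder's place in the middle. Origin: centre of its underside; its top is 6 mm above it.
- lug: Copper ground lug, loose bystander: 26 by 22 mm copper foot with an upright tab 20 mm high and a small brass stud. Origin: centre of the underside. Leave it alone.
- relay: Small relay, loose bystander: steel can 24 by 22 mm on a 30 by 28 mm brown base, 34 mm high. Origin: centre of the underside. Leave it alone.
- screwdriver: Screwdriver, 150 mm long, lying loose on the table between robot and bay, roughly across (its x axis lies along it). Leave it alone.
Mind the look-alikes: they are no part of the job. What is shaped like the dispenser but pink or yellow is not meant. What is shaped like the tube but pink is not meant.

How it is judged:
By the outcome, as a careful person would: the job done as asked, in the order asked, and still so for the second after the job is handed in, with the robot touching nothing.
It also fails if it takes over 133 s, if anything falls off the work surface, if the arm or the gripper's body presses on something with over 40 N, if the wrist force passes 120 N, or if a joint passes its speed limit or range.

### The arm

A 7-joint arm with a two-finger parallel gripper is mounted at the origin on the work surface. World frame = base frame: x ahead of the robot, y to its left, z up, the work surface at z = 0. Lengths are in m, angles in rad, forces in N, time in s.
With the tool pointing down it reaches from about 0.4 to 0.875 m from the base axis. Payload 6.5 kg.
Tool frame: the origin (TCP) lies between the finger pads; the fingertips stand 17 mm ahead of it and the grasp point (between the pads) lies 2 mm behind it; z points along the fingers, y is the line along which they close (so a half turn about z gives the same grasp; the last joint's range is limited). The gripper opens to 88 mm and grips with 3 to 60 N. Pads are 18 mm wide; open, the fingers measure 123 mm over their backs; the gripper's body (75 mm by 187 mm) begins 45 mm behind the grasp point.
Start: joints at [1.111, 0.536, -0.004, 1.538, 0.003, 1.067, -0.071], TCP at [0.249, -0.6, 0.256] pointing down, gripper open.
Joint ranges: [-2.7, 2.7], [-0.37, 2.16], [-1.27, 1.26], [0.24, 2.4], [-1.31, 4.45], [0.19, 1.91], [-2.76, 2.76]. Speed limits (rad/s): [2.39, 2.39, 3.14, 3.14, 3.14, 3.14, 3.14].

### API

Orientations are given as a unit quaternion [x, y, z, w].
In Python, from cell import arm gives the robot as it stands.
- The arm moves only by the tool drive_tool, never from a script. Its argument "steps" is a list of rows, each a list of 2 entries, a list of its own where there are three numbers: the shift along the tool's x, y, z in mm, then the turn about the tool's z in degrees. A call has 1 to 12 rows; each row shifts and turns the commanded pose from where the row before left it, along the tool's axes as they then stand; what a row does not reach is not made up. A row lasts 1/8 s, in which the tool goes at most 62.5 mm and 10.7 degrees, less where a joint would pass 70% of its speed; a pose out of reach is approached as far as the arm can. A call is refused whole if a number of a shift passes 62.5 or a number of a turn 10.7, either way. A call with a gripper value outside its range is refused whole. "jaw" is the closure, from -1 (fully open) to 1 (shut), set as the call begins (left out, the last holds). The fingers move at their own pace and stop on an object; "force" is the grip in N (left out, the last holds). Time passes only in rows, so rows that do not move let the fingers close. It gives the time, the measured TCP pose, the force, the opening and the grip force at its end, in the units of the state.
- arm.get_obs(): the state, without advancing time (a new reading comes with each control period).
- arm.snapshot(name): name is "side" or "top"; returns a dict with "color" (400x640x3 uint8, red, green, blue), "intrinsics" (3x3 intrinsics, pixels), "origin" and "orientation" of the camera in the world. Camera axes: x right, y up, looking along -z (the intrinsics and any distortion apply to the point x, -y, -z); pixel columns grow to the right and rows downward; lengths in m; the calibration is good to about 2 mm. A picture is of the moment at which its call begins. There is no depth.
- arm.job_done(): hands the job in; it is judged then, once.
The state is a dict: "time": time; "joint_positions": joint angles; "joint_velocities": joint speeds; "effort": joint torques, N m; "tool_pos": TCP position; "ee_rot": TCP orientation; "contact_force": force on the tool from outside, world axes, zero at the start; "ft_torque": the same for the moment, N m; "gripper_width": finger opening in m; "gripper_force": force on a finger pad.
Only numpy, scipy, OpenCV 4.12 (cv2) and the standard library are available. Lean on these libraries where they do the work, as an engineer would, in place of code of your own. Each camera call takes 0.05 s, during which the arm holds its last target. There are 200 camera calls.

## Working session

There is one attempt and no reset: what is moved stays moved. The work goes in short steps, Python scripts to look and compute and a tool call to move; the robot and the scene stay as the last step left them, time stands still between calls to the robot, and variables do not carry over. Pictures are saved under pics/ and viewed, at most 14 in all, crops included, and the job is handed in when it is done.

Besides the shell and the picture viewer there is one more tool, called by a JSON object that holds its "method" and its "body". drive_tool: Moves the arm, as the interface text tells. Its arguments: {"type":"object","properties":{"steps":{"type":"array"},"jaw":{"type":"number"},"force":{"type":"number"}},"required":["steps"]}

```bash
ls; mkdir -p pics; python3 - <<'E'
from cell import arm
import cv2
for n in("top","side"):
    s=arm.snapshot(n); cv2.imwrite(f"pics/{n}0.png",s["color"][:,:,::-1]); print(n,s["intrinsics"],s["origin"],s["orientation"],[k for k in s])
o=arm.get_obs(); print(o)
E
```

```text
pics
top [[520.15868855   0.         329.28169566]
 [  0.         520.15868855 203.71065845]
 [  0.           0.           1.        ]] [0.44555123 0.01688141 1.05058916] [-0.0276369   0.04933105  0.70732892 -0.70461937] ['color', 'intrinsics', 'origin', 'orientation']
side [[444.43152182   0.         317.56858411]
 [  0.         444.43152182 198.45707868]
 [  0.           0.           1.        ]] [ 0.4162162  -0.7227386   0.75254173] [ 0.39798654 -0.02801848 -0.09131579  0.91240512] ['color', 'intrinsics', 'origin', 'orientation']
{'time': 0.1, 'joint_positions': array([ 1.110792  ,  0.53711499, -0.00439739,  1.53871675,  0.00258489,
        1.06731704, -0.07119617]), 'joint_velocities': array([-0.00061955, -0.00240648,  0.00016799, -0.00108004,  0.00025204,
        0.00012552,  0.00144444]), 'effort': array([ 3.07966140e-03, -5.72074199e+01,  9.93928425e-01, -2.52231967e+01,
       -5.61786373e-02,  1.34408951e-02,  2.22247274e-05]), 'tool_pos': array([ 0.2491843 , -0.59978844,  0.25493358]), 'ee_rot': array([ 9.80673829e-01,  1.95648256e-01, -2.11266192e-04, -7.45920009e-04]), 'contact_force': array([0.20749596, 0.41542056, 0.40248728]), 'ft_torque': array([ 0.023194  ,  0.03554791, -0.06036535]), 'gripper_force': 0.0, 'gripper_width': 0.08807394268625314}
```

View pics/top0.png

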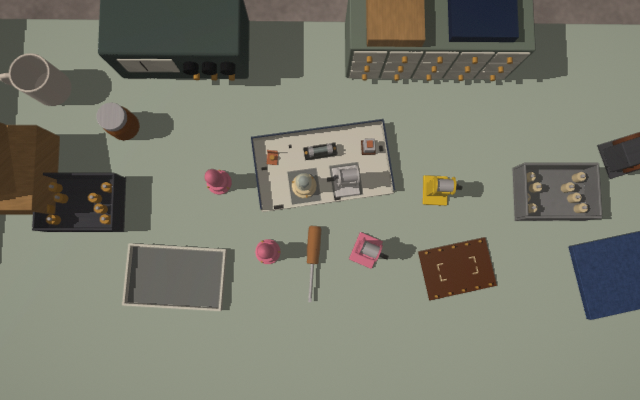

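View pics/side0.png

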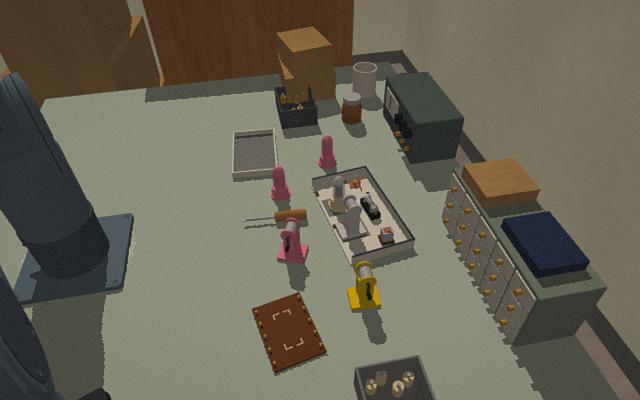

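The top view shows the aluminium dispenser in the bay at about (347,180), the cream tube at (304,185) and the fuse holder at (320,151). The lug is at (272,157), the relay at (369,146), the tray at (175,277) and the board at (457,269). The look-alikes are the pink tubes (218,181) and (267,251), the pink dispenser (368,250) and the yellow dispenser (440,189). Only the pieces inside the bay match the metal and cream description. I'll confirm that in an enlarged crop.

```bash
cat > h.py <<'E'
import numpy as np,cv2
from scipy.spatial.transform import Rotation as R
def ray(s,u,v):
    K=s["intrinsics"]; d=np.array([(u-K[0,2])/K[0,0],-(v-K[1,2])/K[1,1],-1.])
    return np.array(s["origin"]),R.from_quat(s["orientation"]).apply(d)
def px2w(s,u,v,z):
    o,d=ray(s,u,v); return o+d*(z-o[2])/d[2]
def w2px(s,P):
    c=R.from_quat(s["orientation"]).inv().apply(np.atleast_2d(P)-s["origin"]); K=s["intrinsics"]
    return np.c_[K[0,0]*c[:,0]/-c[:,2]+K[0,2],K[1,1]*c[:,1]/c[:,2]+K[1,2]]
def crop(s,u0,v0,u1,v1,k,f):
    im=s["color"][v0:v1,u0:u1,::-1]; cv2.imwrite(f,cv2.resize(im,None,fx=k,fy=k,interpolation=cv2.INTER_CUBIC))
def sq(x,y,yaw,pts):
    p=np.array(pts,float)/1000; c,s_=np.cos(yaw),np.sin(yaw)
    return np.c_[x+c*p[:,0]-s_*p[:,1],y+s_*p[:,0]+c*p[:,1],p[:,2]]
E
python3 - <<'E'
from cell import arm
from h import *
import pickle
d={n:arm.snapshot(n) for n in("top","side")}; pickle.dump(d,open("s0.pkl","wb"))
s=d["top"]
crop(s,245,115,400,215,5,"pics/bay_top.png")
crop(d["side"],305,160,420,265,5,"pics/bay_side.png")
for u,v,z in [(129,245,.018),(225,250,.018),(222,309,.018),(125,304,.018),(419,250,.006),(484,239,.006),(495,287,.006),(428,299,.006)]: print(u,v,px2w(s,u,v,z).round(4))
E
```

```text
129 245 [0.478  0.3776 0.018 ]
225 250 [0.4673 0.1905 0.018 ]
222 309 [0.3531 0.1945 0.018 ]
125 304 [0.3642 0.3811 0.018 ]
419 250 [ 0.4657 -0.1956  0.006 ]
484 239 [ 0.4872 -0.3285  0.006 ]
495 287 [ 0.391  -0.3471  0.006 ]
428 299 [ 0.3683 -0.2113  0.006 ]
```

View pics/bay_top.png

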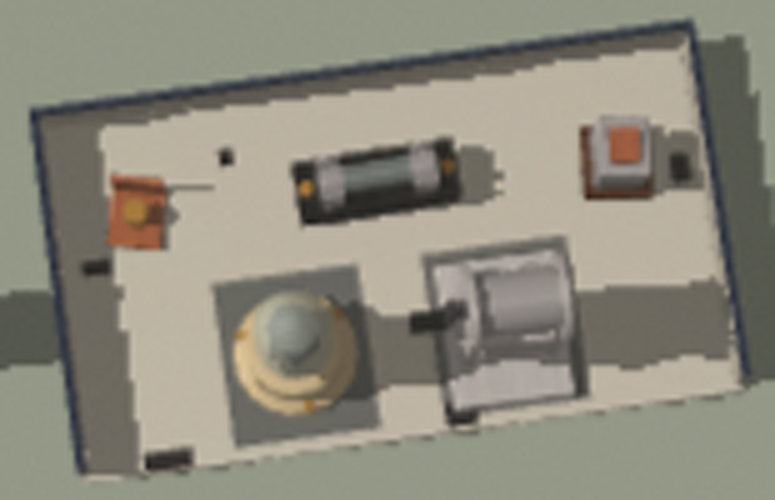

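View pics/bay_side.png

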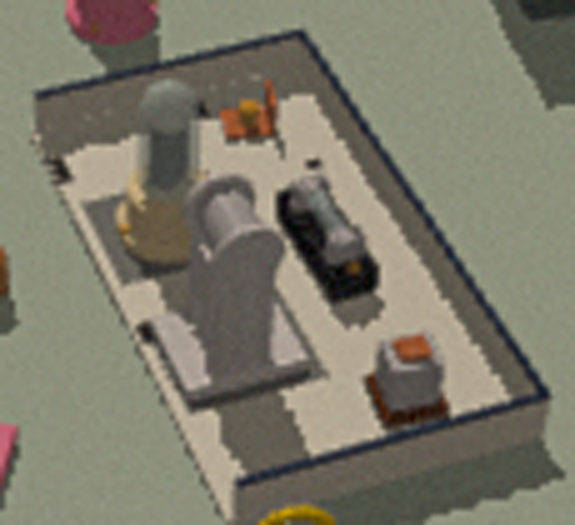

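The crop confirms it: grey aluminium dispenser with its crank towards +y (left), and cream tube to its left. Both stand on grey marks, with the black fuse holder behind. Next I fit the poses.

```bash
cat > fit.py <<'E'
from h import *
import pickle
from scipy.optimize import least_squares
d=pickle.load(open("s0.pkl","rb"))
T=lambda U,V:("top",245+(U+.5)/5-.5,115+(V+.5)/5-.5)
S=lambda U,V:("side",305+(U+.5)/5-.5,160+(V+.5)/5-.5)
def fit(name,obs,x0):
    def f(p): return np.concatenate([w2px(d[c],sq(*p,[P]))[0]-[u,v] for (c,u,v),P in obs])
    r=least_squares(f,x0); print(name,(r.x[:2]*1000).round(1),np.degrees(r.x[2]).round(2),"res",r.fun.round(1)); return r.x
fit("bay top",[(T(33,110),(75,135,26)),(T(690,22),(75,-135,26)),(T(748,382),(-75,-135,26)),(T(80,474),(-75,135,26))],[.6,0,.1])
fit("bay both",[(T(33,110),(75,135,26)),(T(690,22),(75,-135,26)),(S(35,97),(-75,135,26)),(S(303,32),(75,135,26)),(S(548,395),(75,-135,26)),(S(238,482),(-75,-135,26))],[.6,0,.1])
fit("disp top",[(T(450,410),(-30,25,12)),(T(580,396),(-30,-25,12)),(T(435,268),(30,25,12))],[.6,0,.1])
fit("disp side",[(S(193,393),(-30,-25,12)),(S(150,318),(-30,25,12)),(S(322,360),(30,-25,12))],[.6,0,.1])
fit("fuse",[(T(295,165),(12,33,20)),(T(452,141),(12,-33,20)),(T(461,197),(-12,-33,20)),(T(304,220),(-12,33,20))],[.6,0,.1])
fit("fuse s",[(S(335,288),(-12,-33,20)),(S(377,268),(12,-33,20)),(S(278,196),(-12,33,20))],[.6,0,.1])
fit("markA",[(T(213,283),(34,30,4)),(T(357,265),(34,-30,4)),(T(380,427),(-34,-30,4)),(T(236,446),(-34,30,4))],[.6,0,.1])
fit("markB",[(T(422,254),(34,30,4)),(T(568,237),(34,-30,4)),(T(590,396),(-34,-30,4))],[.6,0,.1])
print("tube",px2w(d["top"],*T(295,353)[1:],.010), "dome", px2w(d["top"],*T(290,333)[1:],.078))
# metric rectification
def rect(z,x0,x1,y0,y1,k=2):
    c=np.array([[x1,y1],[x1,y0],[x0,y0],[x0,y1]]); px=w2px(d["top"],np.c_[c,[z]*4]).astype(np.float32)
    W,H=int((y1-y0)*1000*k),int((x1-x0)*1000*k)
    M=cv2.getPerspectiveTransform(px,np.float32([[0,0],[W,0],[W,H],[0,H]]))
    return cv2.warpPerspective(d["top"]["color"],M,(W,H),flags=cv2.INTER_CUBIC)
def seg(name,z,b,fn):
    im=rect(z,*b); m=fn(im.astype(int)).astype(np.uint8)*255
    m=cv2.morphologyEx(m,cv2.MORPH_OPEN,np.ones((3,3)))
    cs=max(cv2.findContours(m,0,2)[0],key=cv2.contourArea); r=cv2.minAreaRect(cs)
    print(name,"xy",(b[1]-r[0][1]/2000),(b[3]-r[0][0]/2000),"size",np.array(r[1])/2,"ang",r[2]); return im
bd=seg("board",.006,(.34,.52,-.38,-.16),lambda i:(i[...,0]>i[...,1]*1.4))
seg("tray",.018,(.32,.51,.16,.42),lambda i:(i[...,0]>=i[...,1]-2)&(i.sum(2)>300))
seg("trayfloor",.004,(.32,.51,.16,.42),lambda i:(abs(i[...,0]-i[...,1])<12)&(i.sum(2)<270))
cv2.imwrite("pics/board.png",cv2.resize(bd,None,fx=1.8,fy=1.6)[:,:,::-1])
E
python3 fit.py
```

```text
bay top [638.1  -1.8] 7.87 res [-0.7 -0.4  0.7 -0.5  0.6  0.2 -0.5  0.6]
bay both [638.1  -1.7] 8.05 res [-0.9 -0.2  0.5 -0.7 -1.  -0.3  0.3 -0.4  1.   0.1 -1.2  1. ]
disp top [605.6 -48.8] 7.0 res [ 0.7  0.3 -0.7  0.1 -0.1 -0.4]
disp side [608.2 -50.3] 8.69 res [ 0.2  0.2  0.7  0.  -0.9 -0.2]
fuse [665.7   2.6] 8.74 res [-0.5 -0.2  0.4 -0.3  0.5  0.1 -0.5  0.4]
fuse s [ 6.657e+02 -1.000e-01] 8.85 res [-0.3 -0.5  0.7  0.8 -0.4 -0.3]
markA [597.1  35.7] 7.69 res [-0.2 -0.   0.3 -0.3  0.3  0.1 -0.4  0.3]
markB [609.  -49.6] 7.4 res [ 0.  -0.1 -0.1 -0.4  0.1  0.5]
tube [0.59699651 0.03623206 0.01      ] dome [0.59472785 0.03685236 0.078     ]
board xy 0.4286822967529297 -0.2715778427124024 size [ 98.01193237 139.42051697] ang 78.2470703125
tray xy 0.41609127807617186 0.2890010986328125 size [193.52333069 123.4119339 ] ang 3.9131596088409424
trayfloor xy 0.41070501708984375 0.18609791564941405 size [ 18.73137093 119.83605194] ang 3.945185899734497
```

View pics/board.png

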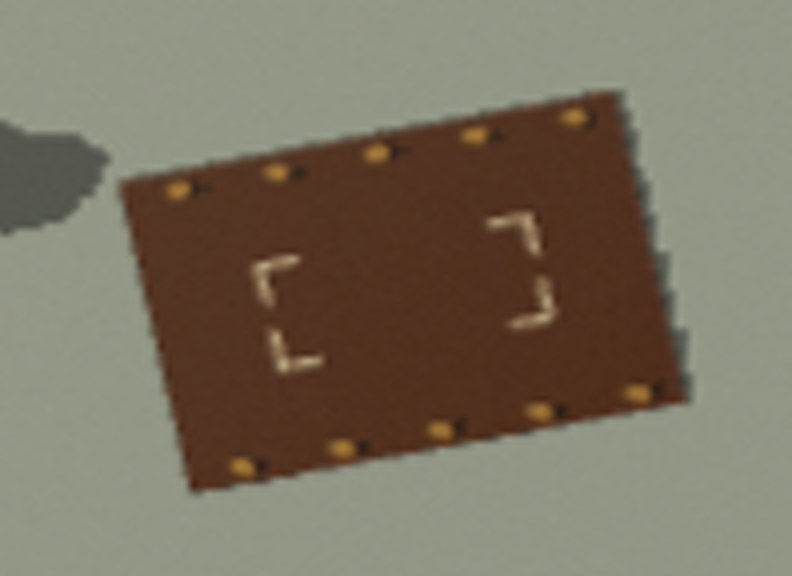

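The board (marks included) is centred at about (0.4285,-0.272) with yaw 11.6°. The tray is at (0.416,0.287) with yaw -3.9°. The dispenser is at (0.607,-0.0495) with yaw 7.7°, the tube at (0.597,0.036), and the fuse holder at (0.6657,0.001) with yaw 8.75°. First I turn the tool.

```bash
cat > go.py <<'E'
# go.py x y z(mm) yaw(deg of tool y): tool-frame displacement from the measured pose (after turning)
import sys
from h import *
from cell import arm
o=arm.get_obs(); p=np.array(o["tool_pos"])*1000; r=R.from_quat(o["ee_rot"]).as_matrix()
a=np.degrees(np.arctan2(r[1,1],r[0,1])); 
print("t",o["time"],"tcp",p.round(1),"yaw",a.round(2),"tilt",np.degrees(np.arccos(-r[2,2])).round(2),"w",round(o["gripper_width"]*1000,1),"gf",round(o["gripper_force"],1),"F",np.round(o["contact_force"],1),"j",np.round(o["joint_positions"],2))
for arg in sys.argv[1:]:
    x,y,z,t=map(float,arg.split(","))
    dy=(t-a+90)%180-90; w=a+dy; b=np.radians(w); dx,dyy,dz=np.array([x,y,z])-p
    print("turn",round(-dy,2),"shift",[round(-dx*np.sin(b)+dyy*np.cos(b),1),round(dx*np.cos(b)+dyy*np.sin(b),1),round(-dz,1)]); p=np.array([x,y,z]); a=w
E
python3 go.py 607,-49.5,180,7.7 607,-49.5,60,7.7
```

```text
t 0.2 tcp [ 249.3 -599.9  255.2] yaw -67.43 tilt 0.06 w 88.0 gf 0.0 F [ 0.   0.  -0.2] j [ 1.11  0.54 -0.    1.54  0.    1.07 -0.07]
turn -75.13 shift [np.float64(497.5), np.float64(428.2), np.float64(75.2)]
turn -0.0 shift [np.float64(0.0), np.float64(0.0), np.float64(120.0)]
```

{"method": "drive_tool", "body": {"steps": [[[0,0,0],-9.4],[[0,0,0],-9.4],[[0,0,0],-9.4],[[0,0,0],-9.4],[[0,0,0],-9.4],[[0,0,0],-9.4],[[0,0,0],-9.4],[[0,0,0],-9.3],[[0,0,0],0]], "jaw": -1, "force": 30}}

```text
time: 1.32
tool_pos: [0.2492, -0.6002, 0.2554]
ee_rot: [0.659, 0.752, 0.0, -0.0]
contact_force: [0.0, 0.1, 0.2]
gripper_width: 0.0881
gripper_force: 0.0
```

```bash
python3 go.py 607,-49.5,180,7.7 607,-49.5,60,7.7
```

```text
t 1.325 tcp [ 249.2 -600.2  255.4] yaw 7.57 tilt 0.03 w 88.1 gf 0.0 F [0.  0.1 0.2] j [ 1.31  0.56 -0.3   1.52  0.17  1.09  1.11]
turn -0.13 shift [np.float64(497.8), np.float64(428.4), np.float64(75.4)]
turn -0.0 shift [np.float64(0.0), np.float64(0.0), np.float64(120.0)]
```

{"method": "drive_tool", "body": {"steps": [[[30,26,5],0],[[45,39,7],0],[[45,39,7],0],[[45,39,7],0],[[45,39,7],0],[[45,39,7],0],[[45,39,7],0],[[45,39,7],0],[[45,39,7],0],[[45,39,7],0],[[45,39,7],0],[[18,12,0],0]]}}

```text
time: 2.82
tool_pos: [0.6083, -0.045, 0.1803]
ee_rot: [0.658, 0.753, 0.001, -0.001]
contact_force: [0.0, 0.5, 0.3]
gripper_width: 0.0882
gripper_force: 0.0
```

{"method": "drive_tool", "body": {"steps": [[[0,0,0],0],[[0,0,0],0]]}}

```text
time: 3.08
tool_pos: [0.6064, -0.0523, 0.1806]
ee_rot: [0.66, 0.752, -0.001, 0.0]
contact_force: [-0.9, -1.4, 0.6]
gripper_width: 0.0879
gripper_force: 0.0
```

```bash
python3 go.py 607,-49.5,180,7.7 607,-49.5,60,7.7; python3 - <<'E'
from cell import arm
from h import *
s=arm.snapshot("side"); crop(s,260,100,420,260,3.5,"pics/s1.png")
E
```

```text
t 3.075 tcp [606.4 -52.3 180.6] yaw 7.45 tilt 0.12 w 87.9 gf 0.0 F [-0.9 -1.4  0.6] j [ 0.31  0.59 -0.41  1.69  0.29  0.92 -0.09]
turn -0.25 shift [np.float64(2.7), np.float64(1.0), np.float64(0.6)]
turn -0.0 shift [np.float64(0.0), np.float64(0.0), np.float64(120.0)]
```

View pics/s1.png

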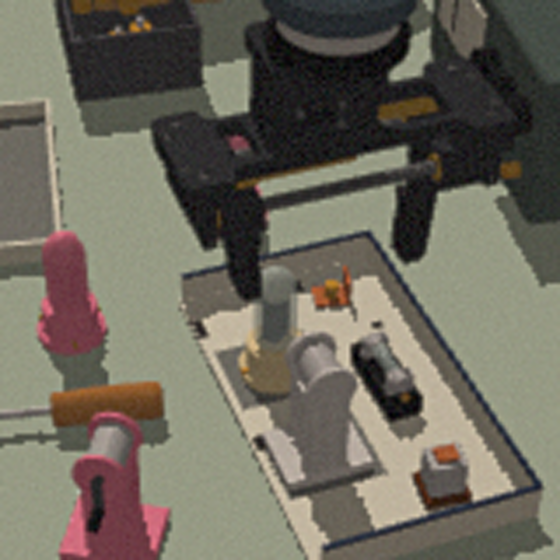

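```bash
python3 - <<'E'
from h import *
import pickle
d=pickle.load(open("s0.pkl","rb"))
for sx in(-1,1):
    for k in (44,61):
        print(sx,k,w2px(d["side"],sq(.6064,-.0523,np.radians(7.45),[(sx*k,0,163.6)])), w2px(d["top"],sq(.6064,-.0523,np.radians(7.45),[(sx*k,0,163.6)])))
E
```

```text
-1 44 [[332.88689833 181.90051468]] [[356.68478183 191.96482321]]
-1 61 [[324.94138054 183.76960939]] [[358.0736756  201.68191179]]
1 44 [[372.99920179 172.46454129]] [[349.58166933 142.26946534]]
1 61 [[380.55724619 170.68659538]] [[348.22594583 132.78444531]]
```

The gripper sits where the calibration predicts, centred over the aluminium dispenser. Descending to grasp.

{"method": "drive_tool", "body": {"steps": [[[2,1,10],-0.2],[[0,0,25],0],[[0,0,25],0],[[0,0,25],0],[[0,0,25],0],[[0,0,10],0],[[0,0,0],0],[[0,0,0],0]]}}

```text
time: 4.12
tool_pos: [0.6085, -0.0476, 0.0616]
ee_rot: [0.657, 0.754, 0.0, 0.001]
contact_force: [-0.8, -0.2, 0.0]
gripper_width: 0.0882
gripper_force: 0.0
```

```bash
python3 go.py 607,-49.5,60,7.7
```

```text
t 4.125 tcp [608.5 -47.6  61.6] yaw 7.85 tilt 0.08 w 88.2 gf 0.0 F [-0.8 -0.2  0. ] j [ 0.26  0.76 -0.35  1.74  0.37  0.71 -0.16]
turn 0.15 shift [np.float64(-1.6), np.float64(-1.8), np.float64(1.6)]
```

{"method": "drive_tool", "body": {"steps": [[[-2,-2,2],0],[[0,0,0],0],[[0,0,0],0]]}}

```text
time: 4.5
tool_pos: [0.6063, -0.0498, 0.059]
ee_rot: [0.657, 0.754, 0.0, 0.0]
contact_force: [0.2, 0.6, -0.2]
gripper_width: 0.0879
gripper_force: 0.0
```

{"method": "drive_tool", "body": {"steps": [[[0,0,0],0],[[0,0,0],0],[[0,0,0],0],[[0,0,0],0],[[0,0,0],0],[[0,0,0],0],[[0,0,0],0],[[0,0,0],0],[[0,0,0],0],[[0,0,0],0]], "jaw": 0.6, "force": 30}}

```text
time: 5.75
tool_pos: [0.6062, -0.0497, 0.0587]
ee_rot: [0.657, 0.754, 0.0, 0.0]
contact_force: [1.2, 0.1, -0.8]
gripper_width: 0.0298
gripper_force: 30.0
```

```bash
python3 go.py 607,-49.5,60,7.7
```

```text
t 5.75 tcp [606.2 -49.7  58.7] yaw 7.87 tilt 0.01 w 29.8 gf 30.0 F [ 1.2  0.1 -0.8] j [ 0.26  0.76 -0.35  1.74  0.38  0.7  -0.15]
turn 0.17 shift [np.float64(0.1), np.float64(0.8), np.float64(-1.3)]
```

{"method": "drive_tool", "body": {"steps": [[[0,0,-6],0],[[0,0,-18],0],[[0,0,-25],0],[[0,0,-25],0],[[0,0,-25],0],[[0,0,-15],0],[[0,0,-8],0],[[0,0,0],0]]}}

```text
time: 6.75
tool_pos: [0.6061, -0.0498, 0.1809]
ee_rot: [0.657, 0.754, 0.0, 0.0]
contact_force: [0.1, 0.4, -5.0]
gripper_width: 0.0297
gripper_force: 30.0
```

```bash
python3 go.py 413,242,180,7.87 413,242,60,7.87
```

```text
t 6.75 tcp [606.1 -49.8 180.9] yaw 7.87 tilt 0.01 w 29.7 gf 30.0 F [ 0.1  0.4 -5. ] j [ 0.31  0.59 -0.42  1.7   0.29  0.92 -0.09]
turn -0.0 shift [np.float64(315.5), np.float64(-151.4), np.float64(0.9)]
turn -0.0 shift [np.float64(0.0), np.float64(0.0), np.float64(120.0)]
```

{"method": "drive_tool", "body": {"steps": [[[12,-6,0],0],[[25,-12,0],0],[[32,-15,0],0],[[35,-17,0],0],[[35,-17,0],0],[[35,-17,0],0],[[35,-17,0],0],[[35,-17,0],0],[[32,-15,0],0],[[25,-12,0],0],[[15,-6,0],0],[[0,0,0],0]]}}

```text
time: 8.25
tool_pos: [0.4125, 0.2434, 0.1805]
ee_rot: [0.656, 0.755, -0.0, -0.0]
contact_force: [0.5, -0.4, -4.0]
gripper_width: 0.0297
gripper_force: 30.0
```

{"method": "drive_tool", "body": {"steps": [[[0,0,0],0],[[0,0,0],0],[[0,0,0],0]]}}

```text
time: 8.62
tool_pos: [0.4138, 0.2419, 0.1807]
ee_rot: [0.657, 0.753, -0.0, 0.0]
contact_force: [0.8, -0.2, -3.9]
gripper_width: 0.0296
gripper_force: 30.0
```

```bash
python3 go.py 413,242,180,7.87 413,242,59,7.87
```

```text
t 8.625 tcp [413.8 241.9 180.7] yaw 7.79 tilt 0.01 w 29.6 gf 30.0 F [ 0.8 -0.2 -3.9] j [-0.19  0.41 -0.52  2.02  0.28  0.78 -0.75]
turn -0.08 shift [np.float64(0.2), np.float64(-0.7), np.float64(0.7)]
turn -0.0 shift [np.float64(0.0), np.float64(0.0), np.float64(121.0)]
```

Descending into the tray, slowly at the end.

{"method": "drive_tool", "body": {"steps": [[[0,0,10],0],[[0,0,24],0],[[0,0,28],0],[[0,0,26],0],[[0,0,16],0],[[0,0,8],0],[[0,0,4],0],[[0,0,2],0],[[0,0,2],0],[[0,0,0],0],[[0,0,0],0]]}}

```text
time: 10.0
tool_pos: [0.4135, 0.2427, 0.0609]
ee_rot: [0.657, 0.754, 0.0, 0.0]
contact_force: [-0.3, -0.2, -4.7]
gripper_width: 0.0296
gripper_force: 30.0
```

```bash
python3 go.py 413,242,59,7.87
```

```text
t 10.0 tcp [413.5 242.7  60.9] yaw 7.86 tilt 0.02 w 29.6 gf 30.0 F [-0.3 -0.2 -4.7] j [-0.3   0.61 -0.4   2.08  0.45  0.53 -0.89]
turn -0.01 shift [np.float64(-0.6), np.float64(-0.6), np.float64(1.9)]
```

{"method": "drive_tool", "body": {"steps": [[[0,0,1],0],[[0,0,1],0],[[0,0,0.5],0],[[0,0,0],0]]}}

```text
time: 10.5
tool_pos: [0.4134, 0.2426, 0.0586]
ee_rot: [0.657, 0.754, -0.0, 0.0]
contact_force: [-2.8, -2.5, 5.6]
gripper_width: 0.0298
gripper_force: 30.0
```

```bash
python3 go.py 413,242,59,7.87
```

```text
t 10.5 tcp [413.4 242.6  58.6] yaw 7.87 tilt 0.02 w 29.8 gf 30.0 F [-2.8 -2.5  5.6] j [-0.31  0.62 -0.39  2.08  0.46  0.53 -0.9 ]
turn -0.0 shift [np.float64(-0.6), np.float64(-0.5), np.float64(-0.4)]
```

Seated. Releasing and lifting.

{"method": "drive_tool", "body": {"steps": [[[0,0,0],0],[[0,0,0],0],[[0,0,0],0],[[0,0,0],0],[[0,0,0],0],[[0,0,0],0]], "jaw": -1}}

```text
time: 11.25
tool_pos: [0.4133, 0.2426, 0.0582]
ee_rot: [0.657, 0.754, -0.0, -0.0]
contact_force: [0.2, -0.1, -0.5]
gripper_width: 0.0871
gripper_force: 0.0
```

{"method": "drive_tool", "body": {"steps": [[[0,0,-15],0],[[0,0,-30],0],[[0,0,-35],0],[[0,0,-30],0],[[0,0,-10],0],[[0,0,0],0]]}}

```text
time: 12.0
tool_pos: [0.4136, 0.2426, 0.1786]
ee_rot: [0.657, 0.754, 0.0, 0.0]
contact_force: [-0.3, -0.1, 0.3]
gripper_width: 0.0878
gripper_force: 0.0
```

```bash
python3 go.py 597,36,180,7.87 597,36,60,7.87
```

```text
t 12.0 tcp [413.6 242.6 178.6] yaw 7.85 tilt 0.07 w 87.8 gf 0.0 F [-0.3 -0.1  0.3] j [-0.19  0.41 -0.53  2.02  0.29  0.78 -0.75]
turn -0.02 shift [np.float64(-229.7), np.float64(153.4), np.float64(-1.4)]
turn -0.0 shift [np.float64(0.0), np.float64(0.0), np.float64(120.0)]
```

{"method": "drive_tool", "body": {"steps": [[[-15,10,0],0],[[-30,20,0],0],[[-35,23,0],0],[[-35,23,0],0],[[-35,23,0],0],[[-35,23,0],0],[[-30,20,0],0],[[-15,11,0],0],[[0,0,0],0],[[0,0,0],0],[[0,0,0],0]], "force": 12}}

```text
time: 13.38
tool_pos: [0.5956, 0.0373, 0.1782]
ee_rot: [0.656, 0.755, 0.0, -0.0]
contact_force: [0.2, -0.2, -0.0]
gripper_width: 0.0881
gripper_force: 0.0
```

```bash
python3 go.py 596.5,36.2,180,7.87 596.5,36.2,60,7.87; python3 - <<'E'
from cell import arm
from h import *
s=arm.snapshot("top"); crop(s,120,140,400,320,2.8,"pics/t2.png")
E
```

```text
t 13.375 tcp [595.6  37.3 178.2] yaw 8.0 tilt 0.04 w 88.1 gf 0.0 F [ 0.2 -0.2 -0. ] j [ 0.19  0.58 -0.44  1.73  0.3   0.9  -0.25]
turn 0.13 shift [np.float64(-1.2), np.float64(0.7), np.float64(-1.8)]
turn -0.0 shift [np.float64(0.0), np.float64(0.0), np.float64(120.0)]
```

View pics/t2.png

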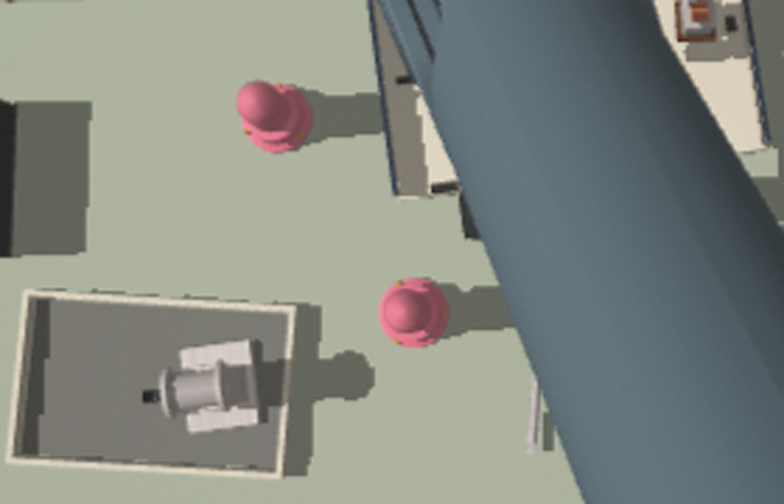

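The dispenser stands upright in the right half of the tray at about (215,385) in the crop, leaving the left half free. Next is the tube.

{"method": "drive_tool", "body": {"steps": [[[-1,1,10],0],[[0,0,25],0],[[0,0,25],0],[[0,0,25],0],[[0,0,22],0],[[0,0,11],0],[[0,0,0],0],[[0,0,0],0],[[0,0,0],0]]}}

```text
time: 14.55
tool_pos: [0.5982, 0.0349, 0.0611]
ee_rot: [0.657, 0.754, 0.001, 0.001]
contact_force: [0.1, -0.0, 0.4]
gripper_width: 0.0884
gripper_force: 0.0
```

{"method": "drive_tool", "body": {"steps": [[[0,0,0],0],[[0,0,0],0],[[0,0,0],0],[[0,0,0],0],[[0,0,0],0],[[0,0,0],0],[[0,0,0],0],[[0,0,0],0],[[0,0,0],0],[[0,0,0],0]], "jaw": 0.6, "force": 12}}

```text
time: 15.8
tool_pos: [0.5974, 0.0349, 0.0602]
ee_rot: [0.657, 0.754, -0.0, -0.0]
contact_force: [0.2, 0.4, 0.2]
gripper_width: 0.0294
gripper_force: 12.0
```

```bash
python3 go.py 596.5,36.2,60,7.87
```

```text
t 15.8 tcp [597.4  34.9  60.2] yaw 7.87 tilt 0.01 w 29.4 gf 12.0 F [0.2 0.4 0.2] j [ 0.14  0.75 -0.37  1.77  0.4   0.7  -0.31]
turn -0.0 shift [np.float64(1.4), np.float64(-0.7), np.float64(0.2)]
```

{"method": "drive_tool", "body": {"steps": [[[0,0,-6],0],[[0,0,-15],0],[[0,0,-22],0],[[0,0,-25],0],[[0,0,-25],0],[[0,0,-18],0],[[0,0,-9],0],[[0,0,0],0]]}}

```text
time: 16.8
tool_pos: [0.5977, 0.0348, 0.1806]
ee_rot: [0.657, 0.754, 0.0, 0.0]
contact_force: [-0.1, -0.9, -1.1]
gripper_width: 0.0292
gripper_force: 12.0
```

```bash
python3 go.py 419,332,180,7.87 419,332,60,7.87
```

```text
t 16.8 tcp [597.7  34.8 180.6] yaw 7.86 tilt 0.04 w 29.2 gf 12.0 F [-0.1 -0.9 -1.1] j [ 0.19  0.58 -0.44  1.72  0.3   0.91 -0.24]
turn -0.01 shift [np.float64(318.9), np.float64(-136.3), np.float64(0.6)]
turn -0.0 shift [np.float64(0.0), np.float64(0.0), np.float64(120.0)]
```

{"method": "drive_tool", "body": {"steps": [[[12,-5,0],0],[[24,-10,0],0],[[32,-14,0],0],[[36,-15,0],0],[[36,-15,0],0],[[36,-16,0],0],[[36,-16,0],0],[[36,-15,0],0],[[32,-14,0],0],[[24,-10,0],0],[[15,-6,0],0],[[0,0,0],0]]}}

```text
time: 18.3
tool_pos: [0.4181, 0.3331, 0.1798]
ee_rot: [0.656, 0.755, -0.0, -0.0]
contact_force: [-0.2, -0.2, -2.2]
gripper_width: 0.0295
gripper_force: 12.0
```

{"method": "drive_tool", "body": {"steps": [[[0,0,0],0],[[0,0,0],0]]}}

```text
time: 18.55
tool_pos: [0.4199, 0.3311, 0.1801]
ee_rot: [0.658, 0.753, -0.0, 0.0]
contact_force: [0.2, -0.2, -1.2]
gripper_width: 0.0296
gripper_force: 12.0
```

{"method": "drive_tool", "body": {"steps": [[[0,0,10],0],[[0,0,22],0],[[0,0,28],0],[[0,0,26],0],[[0,0,16],0],[[0,0,8],0],[[0,0,4],0],[[0,0,2],0],[[0,0,2],0],[[0,0,0],0],[[0,0,0],0]]}}

```text
time: 19.92
tool_pos: [0.4192, 0.3323, 0.0624]
ee_rot: [0.657, 0.754, 0.0, 0.0]
contact_force: [-0.5, -0.1, -1.0]
gripper_width: 0.0294
gripper_force: 12.0
```

```bash
python3 go.py 419,332,60,7.87
```

```text
t 19.925 tcp [419.2 332.3  62.4] yaw 7.86 tilt 0.02 w 29.4 gf 12.0 F [-0.5 -0.1 -1. ] j [-0.44  0.68 -0.41  1.94  0.45  0.62 -1.  ]
turn -0.01 shift [np.float64(-0.3), np.float64(-0.3), np.float64(2.4)]
```

{"method": "drive_tool", "body": {"steps": [[[0,0,1],0],[[0,0,1],0],[[0,0,0.5],0],[[0,0,0],0]]}}

```text
time: 20.42
tool_pos: [0.4191, 0.3324, 0.0601]
ee_rot: [0.657, 0.754, 0.0, 0.0]
contact_force: [-1.4, -1.8, 4.8]
gripper_width: 0.0292
gripper_force: 12.0
```

{"method": "drive_tool", "body": {"steps": [[[0,0,0],0],[[0,0,0],0],[[0,0,0],0],[[0,0,0],0],[[0,0,0],0],[[0,0,0],0]], "jaw": -1}}

```text
time: 21.18
tool_pos: [0.4191, 0.3322, 0.0597]
ee_rot: [0.657, 0.754, -0.0, -0.0]
contact_force: [-0.0, 0.9, -0.4]
gripper_width: 0.0869
gripper_force: 0.0
```

```bash
python3 go.py 419,332,180,7.87 665.7,1,180,8.8
```

```text
t 21.175 tcp [419.1 332.2  59.7] yaw 7.87 tilt 0.0 w 86.9 gf 0.0 F [-0.   0.9 -0.4] j [-0.44  0.68 -0.41  1.94  0.45  0.62 -1.  ]
turn -0.0 shift [np.float64(-0.2), np.float64(-0.1), np.float64(-120.3)]
turn -0.93 shift [np.float64(-364.8), np.float64(193.2), np.float64(-0.0)]
```

{"method": "drive_tool", "body": {"steps": [[[0,0,-15],0],[[0,0,-30],0],[[0,0,-35],0],[[0,0,-30],0],[[0,0,-10],0],[[0,0,0],0]]}}

```text
time: 21.92
tool_pos: [0.4193, 0.3323, 0.1801]
ee_rot: [0.657, 0.754, 0.0, 0.0]
contact_force: [0.7, 0.8, -0.5]
gripper_width: 0.0883
gripper_force: 0.0
```

```bash
python3 - <<'E'
from cell import arm
from h import *
import pickle
d={n:arm.snapshot(n) for n in("top","side")}; pickle.dump(d,open("s1.pkl","wb"))
a=cv2.resize(d["top"]["color"][128:192,260:390],None,fx=6,fy=6,interpolation=cv2.INTER_CUBIC)
b=cv2.resize(d["side"]["color"][180:240,335:405],None,fx=3,fy=3,interpolation=cv2.INTER_CUBIC)
c=cv2.resize(d["side"]["color"][90:200,200:350],(270,180),interpolation=cv2.INTER_CUBIC)
im=np.zeros((570,780,3),np.uint8); im[:384]=a; im[386:566,:210]=b; im[386:566,220:490]=c
cv2.imwrite("pics/fz.png",im[:,:,::-1])
E
```

```text
(no output)
```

View pics/fz.png

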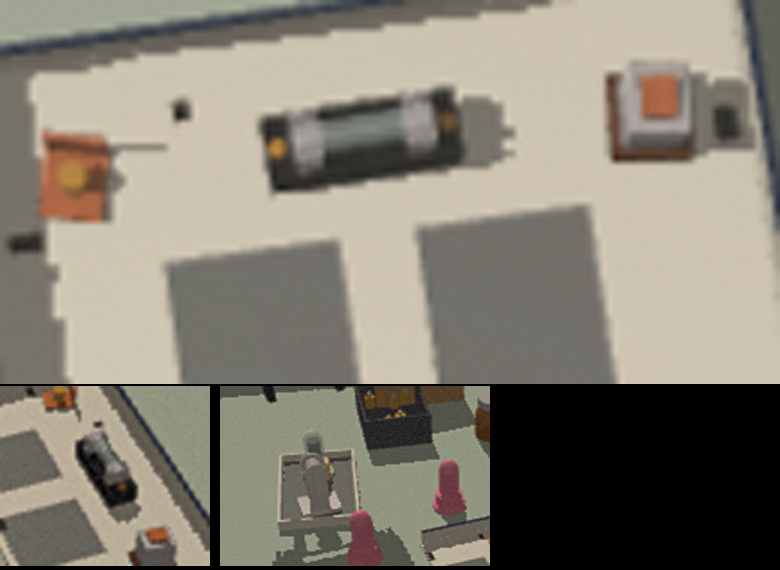

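The bay is clear and the fuse holder is untouched at about (362,140) px in the crop. Both front-row pieces stand upright in the tray. Moving over the fuse holder.

{"method": "drive_tool", "body": {"steps": [[[-15,8,0],-0.9],[[-30,16,0],0],[[-40,21,0],0],[[-42,22,0],0],[[-42,22,0],0],[[-42,22,0],0],[[-42,22,0],0],[[-42,22,0],0],[[-35,19,0],0],[[-22,12,0],0],[[-13,7,0],0],[[0,0,0],0]], "jaw": 0.14, "force": 20}}

```text
time: 23.52
tool_pos: [0.665, 0.0003, 0.1786]
ee_rot: [0.651, 0.759, -0.001, -0.001]
contact_force: [0.1, -0.2, -0.6]
gripper_width: 0.038
gripper_force: 0.0
```

{"method": "drive_tool", "body": {"steps": [[[0,0,10],0],[[0,0,25],0],[[0,0,25],0],[[0,0,20],0],[[0,0,10],0],[[0,0,0],0],[[0,0,0],0],[[0,0,0],0]]}}

```text
time: 24.52
tool_pos: [0.6659, 0.0008, 0.0906]
ee_rot: [0.651, 0.759, 0.0, 0.001]
contact_force: [-0.6, -0.8, 1.0]
gripper_width: 0.0377
gripper_force: 0.0
```

```bash
python3 go.py 665.7,1.3,60,8.8 665.7,1.3,24,8.8
```

```text
t 24.525 tcp [665.9   0.8  90.6] yaw 8.76 tilt 0.08 w 37.7 gf 0.0 F [-0.6 -0.8  1. ] j [ 0.19  0.79 -0.4   1.57  0.38  0.85 -0.19]
turn -0.04 shift [np.float64(0.5), np.float64(-0.1), np.float64(30.6)]
turn -0.0 shift [np.float64(0.0), np.float64(0.0), np.float64(36.0)]
```

{"method": "drive_tool", "body": {"steps": [[[0,0,12],0],[[0,0,16],0],[[0,0,14],0],[[0,0,10],0],[[0,0,8],0],[[0,0,5],0],[[0,0,1],0],[[0,0,0],0],[[0,0,0],0]]}}

```text
time: 25.65
tool_pos: [0.6656, 0.0008, 0.0241]
ee_rot: [0.651, 0.759, 0.0, 0.0]
contact_force: [-0.1, -0.3, -0.3]
gripper_width: 0.0379
gripper_force: 0.0
```

```bash
python3 go.py 665.7,1.3,24,8.8; python3 - <<'E'
from cell import arm
from h import *
s=arm.snapshot("side"); crop(s,300,130,440,270,4,"pics/f2.png")
E
```

```text
t 25.65 tcp [665.6   0.8  24.1] yaw 8.76 tilt 0.04 w 37.9 gf 0.0 F [-0.1 -0.3 -0.3] j [ 0.17  0.89 -0.36  1.58  0.41  0.75 -0.22]
turn -0.04 shift [np.float64(0.5), np.float64(0.2), np.float64(0.1)]
```

View pics/f2.png

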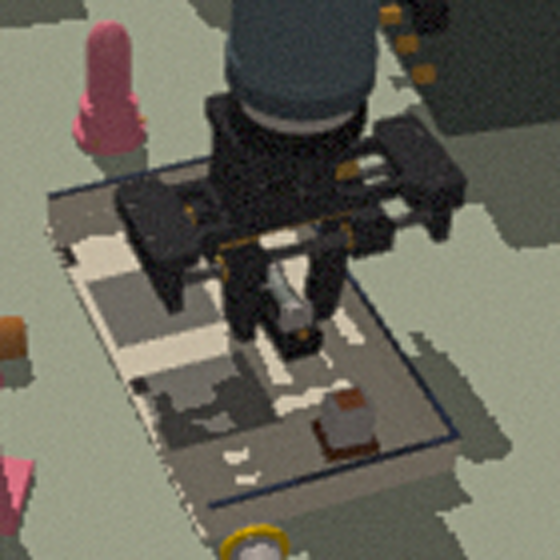

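The fingers straddle the fuse block, near (285,310) in the crop, with clearance on both sides. Closing, then lifting.

{"method": "drive_tool", "body": {"steps": [[[0,0,0],0],[[0,0,0],0],[[0,0,0],0],[[0,0,0],0],[[0,0,0],0]], "jaw": 0.7, "force": 20}}

```text
time: 26.32
tool_pos: [0.6654, 0.0007, 0.0238]
ee_rot: [0.651, 0.759, 0.0, 0.0]
contact_force: [-0.2, 0.8, 2.0]
gripper_width: 0.0237
gripper_force: 20.0
```

```bash
python3 go.py 665.7,1.3,24,8.8
```

```text
t 26.325 tcp [665.4   0.7  23.8] yaw 8.76 tilt 0.01 w 23.7 gf 20.0 F [-0.2  0.8  2. ] j [ 0.17  0.89 -0.36  1.58  0.41  0.75 -0.22]
turn -0.04 shift [np.float64(0.5), np.float64(0.4), np.float64(-0.2)]
```

{"method": "drive_tool", "body": {"steps": [[[0,0,-5],0],[[0,0,-15],0],[[0,0,-25],0],[[0,0,-30],0],[[0,0,-30],0],[[0,0,-25],0],[[0,0,-15],0],[[0,0,-6],0],[[0,0,0],0]]}}

```text
time: 27.45
tool_pos: [0.6652, 0.0007, 0.1747]
ee_rot: [0.651, 0.759, -0.0, 0.0]
contact_force: [-0.2, 0.1, -0.4]
gripper_width: 0.0237
gripper_force: 20.0
```

```bash
python3 go.py 428.5,-272,175,11.6 428.5,-272,26.5,11.6
```

```text
t 27.45 tcp [665.2   0.7 174.7] yaw 8.77 tilt 0.01 w 23.7 gf 20.0 F [-0.2  0.1 -0.4] j [ 0.22  0.69 -0.43  1.54  0.33  0.99 -0.16]
turn -2.83 shift [np.float64(-219.5), np.float64(-286.7), np.float64(-0.3)]
turn -0.0 shift [np.float64(0.0), np.float64(0.0), np.float64(148.5)]
```

{"method": "drive_tool", "body": {"steps": [[[0,0,0],-2.8],[[-10,-13,0],0],[[-18,-23,0],0],[[-24,-31,0],0],[[-26,-34,0],0],[[-26,-34,0],0],[[-26,-34,0],0],[[-26,-34,0],0],[[-24,-32,0],0],[[-20,-26,0],0],[[-13,-17,0],0],[[-6.5,-8.5,0],0]]}}

```text
time: 28.95
tool_pos: [0.4265, -0.273, 0.1743]
ee_rot: [0.634, 0.774, -0.001, -0.001]
contact_force: [0.5, 0.4, -1.0]
gripper_width: 0.0236
gripper_force: 20.0
```

{"method": "drive_tool", "body": {"steps": [[[0,0,0],0],[[0,0,12],0],[[0,0,25],0],[[0,0,30],0],[[0,0,25],0],[[0,0,15],0],[[0,0,5],0],[[0,0,0],0],[[0,0,0],0]]}}

```text
time: 30.08
tool_pos: [0.4292, -0.272, 0.0634]
ee_rot: [0.632, 0.775, 0.0, 0.001]
contact_force: [0.6, 0.1, -0.4]
gripper_width: 0.0237
gripper_force: 20.0
```

```bash
python3 go.py 428.5,-272,26.5,11.6; python3 - <<'E'
from cell import arm
from h import *
s=arm.snapshot("side"); crop(s,210,250,370,390,4,"pics/b2.png")
E
```

```text
t 30.075 tcp [ 429.2 -272.    63.4] yaw 11.56 tilt 0.08 w 23.7 gf 20.0 F [ 0.6  0.1 -0.4] j [ 0.76  0.63 -0.36  2.01  0.4   0.57  0.33]
turn -0.04 shift [np.float64(0.1), np.float64(-0.6), np.float64(36.9)]
```

View pics/b2.png

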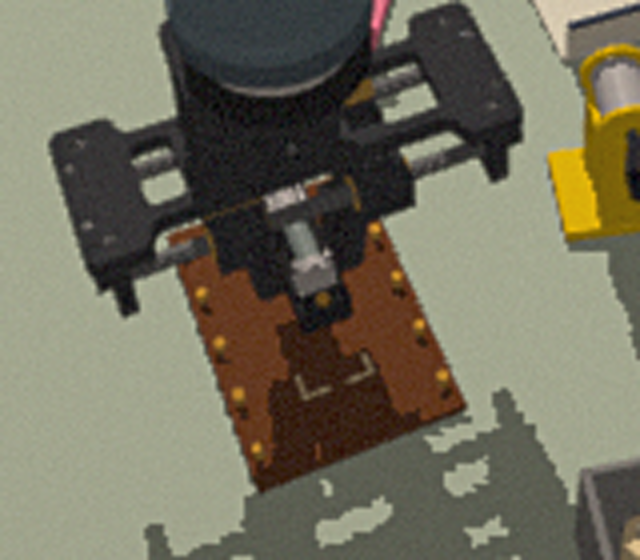

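```bash
python3 - <<'E'
from h import *
import pickle
d=pickle.load(open("s1.pkl","rb"))
for U,V in((303,398),(375,370)): print(px2w(d["side"],210+U/4,250+V/4,.006).round(4))
print(sq(.4285,-.272,np.radians(11.6),[(-17,-38,0),(17,-38,0)]).round(4))
for U,V in((172,238),(262,492),(465,408)): print(px2w(d["side"],210+U/4,250+V/4,.006).round(4))
print(sq(.4285,-.272,np.radians(11.6),[(-50,70,0),(-50,-70,0),(50,-70,0)]).round(4))
E
```

```text
[ 0.4198 -0.3143  0.006 ]
[ 0.454  -0.3072  0.006 ]
[[ 0.4195 -0.3126  0.    ]
 [ 0.4528 -0.3058  0.    ]]
[ 0.3686 -0.2182  0.006 ]
[ 0.3963 -0.3542  0.006 ]
[ 0.4906 -0.3337  0.006 ]
[[ 0.3654 -0.2135  0.    ]
 [ 0.3936 -0.3506  0.    ]
 [ 0.4916 -0.3305  0.    ]]
```

{"method": "drive_tool", "body": {"steps": [[[0,-0.6,12],0],[[0,0,12],0],[[0,0,7],0],[[0,0,3],0],[[0,0,0],0],[[0,0,0],0]]}}

```text
time: 30.88
tool_pos: [0.4282, -0.2719, 0.0289]
ee_rot: [0.632, 0.775, 0.0, 0.0]
contact_force: [-0.2, 0.2, -0.3]
gripper_width: 0.0237
gripper_force: 20.0
```

```bash
python3 go.py 428.5,-272,25.8,11.6
```

```text
t 30.875 tcp [ 428.2 -271.9   28.9] yaw 11.56 tilt 0.03 w 23.7 gf 20.0 F [-0.2  0.2 -0.3] j [ 0.73  0.7  -0.32  2.01  0.43  0.5   0.3 ]
turn -0.04 shift [np.float64(-0.1), np.float64(0.3), np.float64(3.1)]
```

{"method": "drive_tool", "body": {"steps": [[[-2,0,0],0],[[0,0,1],0],[[0,0,1],0],[[0,0,1],0],[[0,0,0.3],0],[[0,0,0],0]]}}

```text
time: 31.62
tool_pos: [0.4283, -0.2738, 0.0258]
ee_rot: [0.632, 0.775, -0.0, -0.0]
contact_force: [-1.8, 0.7, 5.6]
gripper_width: 0.0236
gripper_force: 20.0
```

```bash
python3 go.py 428.5,-274,25.8,11.6
```

```text
t 31.625 tcp [ 428.3 -273.8   25.8] yaw 11.57 tilt 0.02 w 23.6 gf 20.0 F [-1.8  0.7  5.6] j [ 0.73  0.7  -0.32  2.01  0.44  0.5   0.3 ]
turn -0.03 shift [np.float64(-0.3), np.float64(0.1), np.float64(-0.0)]
```

In contact with the board. I open only to about 36 mm to stay clear of the posts, lift, and look.

{"method": "drive_tool", "body": {"steps": [[[0,0,0],0],[[0,0,0],0],[[0,0,0],0],[[0,0,0],0]], "jaw": 0.18}}

```text
time: 32.12
tool_pos: [0.4284, -0.2738, 0.0253]
ee_rot: [0.632, 0.775, -0.0, -0.0]
contact_force: [0.2, 0.5, 0.2]
gripper_width: 0.036
gripper_force: 0.0
```

{"method": "drive_tool", "body": {"steps": [[[0,0,-8],0],[[0,0,-20],0],[[0,0,-35],0],[[0,0,-40],0],[[0,0,-35],0],[[0,0,-15],0],[[0,0,0],0]]}}

```text
time: 33.0
tool_pos: [0.4287, -0.2741, 0.1789]
ee_rot: [0.632, 0.775, -0.0, 0.001]
contact_force: [0.2, 0.3, -0.7]
gripper_width: 0.0364
gripper_force: 0.0
```

```bash
python3 go.py 419.1,332.3,180,7.87
```

```text
t 33.0 tcp [ 428.7 -274.1  178.9] yaw 11.55 tilt 0.09 w 36.4 gf 0.0 F [ 0.2  0.3 -0.7] j [ 0.85  0.45 -0.46  1.95  0.27  0.8   0.44]
turn 3.68 shift [np.float64(602.0), np.float64(73.5), np.float64(-1.1)]
```

{"method": "drive_tool", "body": {"steps": [[[0,0,0],3.7],[[15,7,0],0],[[30,14,0],0],[[34,16,0],0],[[35,16,0],0],[[35,16,0],0],[[35,16,0],0],[[35,16,0],0],[[35,14,0],0],[[35,10,0],0],[[35,5,0],0],[[35,0,0],0]], "jaw": -1}}

```text
time: 34.5
tool_pos: [0.5071, 0.1021, 0.1774]
ee_rot: [0.656, 0.755, -0.0, -0.001]
contact_force: [0.2, 0.0, 0.5]
gripper_width: 0.0878
gripper_force: 0.0
```

{"method": "drive_tool", "body": {"steps": [[[35,-5,0],0],[[35,-8,0],0],[[35,-9,0],0],[[35,-9,0],0],[[35,-9,0],0],[[30,-8,0],0],[[20,-6,0],0],[[10,-4,0],0],[[5,0,0],0],[[0,0,0],0],[[0,0,0],0]]}}

```text
time: 35.88
tool_pos: [0.4183, 0.3286, 0.1783]
ee_rot: [0.657, 0.754, -0.0, 0.0]
contact_force: [-0.6, -0.1, -0.4]
gripper_width: 0.0878
gripper_force: 0.0
```

```bash
python3 go.py 419.1,332.3,180,7.87;  python3 - <<'E'
from cell import arm
from h import *
s=arm.snapshot("top")
a=cv2.resize(s["color"][230:305,410:505],None,fx=6,fy=6,interpolation=cv2.INTER_CUBIC)
cv2.imwrite("pics/bd3.png",a[:,:,::-1])
E
```

```text
t 35.875 tcp [418.3 328.6 178.3] yaw 7.79 tilt 0.03 w 87.8 gf 0.0 F [-0.6 -0.1 -0.4] j [-0.31  0.5  -0.56  1.89  0.35  0.85 -0.92]
turn -0.08 shift [np.float64(3.6), np.float64(1.3), np.float64(-1.7)]
```

View pics/bd3.png

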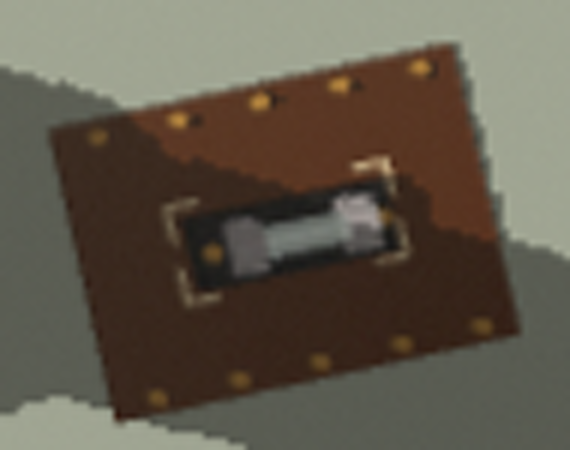

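The fuse holder is centred in its corner marks, with gaps of about 5 mm at its left end, and aligned with the board. I leave it and return the tube.

{"method": "drive_tool", "body": {"steps": [[[3.6,1.3,8],0],[[0,0,25],0],[[0,0,25],0],[[0,0,25],0],[[0,0,23],0],[[0,0,12],0],[[0,0,0],0],[[0,0,0],0],[[0,0,0],0]], "force": 12}}

```text
time: 37.05
tool_pos: [0.4191, 0.3336, 0.0612]
ee_rot: [0.657, 0.754, 0.001, 0.0]
contact_force: [-0.1, 0.6, -0.3]
gripper_width: 0.0883
gripper_force: 0.0
```

```bash
python3 go.py 419.1,332.3,60.1,7.87
```

```text
t 37.05 tcp [419.1 333.6  61.2] yaw 7.86 tilt 0.08 w 88.3 gf 0.0 F [-0.1  0.6 -0.3] j [-0.41  0.69 -0.45  1.93  0.49  0.63 -1.04]
turn -0.01 shift [np.float64(-1.2), np.float64(-0.1), np.float64(1.1)]
```

{"method": "drive_tool", "body": {"steps": [[[-1.2,-0.1,1],0],[[0,0,0],0],[[0,0,0],0]]}}

```text
time: 37.42
tool_pos: [0.4187, 0.332, 0.0595]
ee_rot: [0.657, 0.754, 0.0, 0.0]
contact_force: [-0.6, 0.1, -1.2]
gripper_width: 0.0875
gripper_force: 0.0
```

{"method": "drive_tool", "body": {"steps": [[[0,0,0],0],[[0,0,0],0],[[0,0,0],0],[[0,0,0],0],[[0,0,0],0],[[0,0,0],0],[[0,0,0],0],[[0,0,0],0],[[0,0,0],0],[[0,0,0],0]], "jaw": 0.6, "force": 12}}

```text
time: 38.67
tool_pos: [0.4187, 0.332, 0.0594]
ee_rot: [0.657, 0.754, 0.0, -0.0]
contact_force: [1.0, 0.5, -0.0]
gripper_width: 0.0296
gripper_force: 12.0
```

```bash
python3 go.py 419.1,332.3,60.1,7.87
```

```text
t 38.675 tcp [418.7 332.   59.4] yaw 7.86 tilt 0.0 w 29.6 gf 12.0 F [ 1.   0.5 -0. ] j [-0.41  0.69 -0.45  1.94  0.49  0.63 -1.04]
turn -0.01 shift [np.float64(0.3), np.float64(0.5), np.float64(-0.7)]
```

{"method": "drive_tool", "body": {"steps": [[[0,0,-6],0],[[0,0,-15],0],[[0,0,-22],0],[[0,0,-25],0],[[0,0,-25],0],[[0,0,-18],0],[[0,0,-9],0],[[0,0,0],0]]}}

```text
time: 39.67
tool_pos: [0.4188, 0.332, 0.1798]
ee_rot: [0.657, 0.754, 0.0, 0.0]
contact_force: [0.5, -1.0, -0.8]
gripper_width: 0.0295
gripper_force: 12.0
```

```bash
python3 go.py 597.4,34.9,180,7.87 597.4,34.9,60.2,7.87
```

```text
t 39.675 tcp [418.8 332.  179.8] yaw 7.85 tilt 0.04 w 29.5 gf 12.0 F [ 0.5 -1.  -0.8] j [-0.32  0.51 -0.56  1.88  0.35  0.85 -0.92]
turn -0.02 shift [np.float64(-318.8), np.float64(136.2), np.float64(-0.2)]
turn -0.0 shift [np.float64(0.0), np.float64(0.0), np.float64(119.8)]
```

{"method": "drive_tool", "body": {"steps": [[[-12,5,0],0],[[-24,10,0],0],[[-32,14,0],0],[[-36,15,0],0],[[-36,15,0],0],[[-36,16,0],0],[[-36,16,0],0],[[-36,15,0],0],[[-32,14,0],0],[[-24,10,0],0],[[-15,6,0],0],[[0,0,0],0]]}}

```text
time: 41.18
tool_pos: [0.5969, 0.0332, 0.1787]
ee_rot: [0.658, 0.753, -0.001, -0.0]
contact_force: [-0.6, -0.2, -0.3]
gripper_width: 0.0293
gripper_force: 12.0
```

{"method": "drive_tool", "body": {"steps": [[[0,0,0],0],[[0,0,0],0],[[0,0,0],0]]}}

```text
time: 41.55
tool_pos: [0.5968, 0.0354, 0.1795]
ee_rot: [0.656, 0.754, 0.0, -0.0]
contact_force: [0.3, 0.0, -2.1]
gripper_width: 0.0296
gripper_force: 12.0
```

{"method": "drive_tool", "body": {"steps": [[[0,0,10],0],[[0,0,22],0],[[0,0,28],0],[[0,0,26],0],[[0,0,16],0],[[0,0,8],0],[[0,0,4],0],[[0,0,0],0],[[0,0,0],0],[[0,0,0],0]]}}

```text
time: 42.8
tool_pos: [0.5974, 0.0345, 0.0659]
ee_rot: [0.657, 0.754, 0.0, 0.0]
contact_force: [0.4, -0.2, -1.0]
gripper_width: 0.0292
gripper_force: 12.0
```

```bash
python3 go.py 597.4,34.6,59.5,7.87
```

```text
t 42.8 tcp [597.4  34.5  65.9] yaw 7.86 tilt 0.05 w 29.2 gf 12.0 F [ 0.4 -0.2 -1. ] j [ 0.17  0.75 -0.42  1.77  0.44  0.72 -0.35]
turn -0.01 shift [np.float64(0.0), np.float64(0.0), np.float64(6.4)]
```

{"method": "drive_tool", "body": {"steps": [[[0,0,3],0],[[0,0,1.5],0],[[0,0,1],0],[[0,0,1],0],[[0,0,0.3],0],[[0,0,0],0]]}}

```text
time: 43.55
tool_pos: [0.5971, 0.0347, 0.0593]
ee_rot: [0.657, 0.754, -0.0, 0.0]
contact_force: [-2.1, -0.9, 6.2]
gripper_width: 0.0295
gripper_force: 12.0
```

```bash
python3 go.py 597.4,34.6,59.5,7.87
```

```text
t 43.55 tcp [597.1  34.7  59.3] yaw 7.87 tilt 0.02 w 29.5 gf 12.0 F [-2.1 -0.9  6.2] j [ 0.17  0.76 -0.42  1.77  0.44  0.71 -0.35]
turn -0.0 shift [np.float64(-0.1), np.float64(0.3), np.float64(-0.2)]
```

Tube seated. Releasing it and going for the dispenser.

{"method": "drive_tool", "body": {"steps": [[[0,0,0],0],[[0,0,0],0],[[0,0,0],0],[[0,0,0],0],[[0,0,0],0],[[0,0,0],0]], "jaw": -1}}

```text
time: 44.3
tool_pos: [0.597, 0.0346, 0.0586]
ee_rot: [0.657, 0.754, -0.0, -0.0]
contact_force: [0.5, 0.3, -1.0]
gripper_width: 0.087
gripper_force: 0.0
```

{"method": "drive_tool", "body": {"steps": [[[0,0,-15],0],[[0,0,-30],0],[[0,0,-35],0],[[0,0,-30],0],[[0,0,-10],0],[[0,0,0],0]]}}

```text
time: 45.05
tool_pos: [0.5972, 0.0345, 0.1791]
ee_rot: [0.657, 0.754, 0.0, 0.0]
contact_force: [0.5, 0.0, 0.1]
gripper_width: 0.0881
gripper_force: 0.0
```

{"method": "drive_tool", "body": {"steps": [[[15,-10,0],0],[[30,-20,0],0],[[35,-23,0],0],[[35,-23,0],0],[[35,-23,0],0],[[35,-23,0],0],[[30,-20,0],0],[[15,-11,0],0],[[0,0,0],0],[[0,0,0],0],[[0,0,0],0]]}}

```text
time: 46.42
tool_pos: [0.4144, 0.2406, 0.1783]
ee_rot: [0.658, 0.753, -0.0, 0.0]
contact_force: [1.3, 0.5, 0.3]
gripper_width: 0.0883
gripper_force: 0.0
```

```bash
python3 go.py 413.4,242.6,180,7.87 413.4,242.6,58.6,7.87
```

```text
t 46.425 tcp [414.4 240.6 178.3] yaw 7.77 tilt 0.03 w 88.3 gf 0.0 F [1.3 0.5 0.3] j [-0.14  0.42 -0.58  2.02  0.32  0.79 -0.78]
turn -0.1 shift [np.float64(2.2), np.float64(-0.7), np.float64(-1.7)]
turn -0.0 shift [np.float64(0.0), np.float64(0.0), np.float64(121.4)]
```

{"method": "drive_tool", "body": {"steps": [[[1.5,-0.5,10],0],[[0,0,25],0],[[0,0,25],0],[[0,0,25],0],[[0,0,22],0],[[0,0,12],0],[[0,0,0],0],[[0,0,0],0],[[0,0,0],0]], "force": 30}}

```text
time: 47.55
tool_pos: [0.4138, 0.2432, 0.0603]
ee_rot: [0.657, 0.754, 0.001, 0.0]
contact_force: [-0.4, -0.6, 0.1]
gripper_width: 0.0883
gripper_force: 0.0
```

```bash
python3 go.py 413.4,242.6,58.6,7.87
```

```text
t 47.55 tcp [413.8 243.2  60.3] yaw 7.86 tilt 0.08 w 88.3 gf 0.0 F [-0.4 -0.6  0.1] j [-0.27  0.63 -0.44  2.07  0.51  0.55 -0.94]
turn -0.01 shift [np.float64(-0.5), np.float64(-0.4), np.float64(1.7)]
```

{"method": "drive_tool", "body": {"steps": [[[-0.3,-0.3,0.5],0],[[0,0,0],0],[[0,0,0],0]]}}

```text
time: 47.92
tool_pos: [0.4131, 0.2426, 0.0592]
ee_rot: [0.657, 0.754, 0.0, 0.0]
contact_force: [-0.2, -0.6, 0.2]
gripper_width: 0.0884
gripper_force: 0.0
```

{"method": "drive_tool", "body": {"steps": [[[0,0,0],0],[[0,0,0],0],[[0,0,0],0],[[0,0,0],0],[[0,0,0],0],[[0,0,0],0],[[0,0,0],0],[[0,0,0],0],[[0,0,0],0],[[0,0,0],0]], "jaw": 0.6, "force": 30}}

```text
time: 49.18
tool_pos: [0.4132, 0.2426, 0.0591]
ee_rot: [0.657, 0.754, 0.0, 0.0]
contact_force: [1.3, 0.6, -0.6]
gripper_width: 0.03
gripper_force: 30.0
```

```bash
python3 go.py 413.4,242.6,58.6,7.87
```

```text
t 49.175 tcp [413.2 242.6  59.1] yaw 7.86 tilt 0.01 w 30.0 gf 30.0 F [ 1.3  0.6 -0.6] j [-0.27  0.63 -0.44  2.07  0.51  0.54 -0.94]
turn -0.01 shift [np.float64(-0.0), np.float64(0.2), np.float64(0.5)]
```

{"method": "drive_tool", "body": {"steps": [[[0,0,-6],0],[[0,0,-18],0],[[0,0,-25],0],[[0,0,-25],0],[[0,0,-25],0],[[0,0,-15],0],[[0,0,-8],0],[[0,0,0],0]]}}

```text
time: 50.18
tool_pos: [0.413, 0.2425, 0.1813]
ee_rot: [0.657, 0.754, 0.0, 0.0]
contact_force: [-0.2, 1.4, -4.7]
gripper_width: 0.0296
gripper_force: 30.0
```

{"method": "drive_tool", "body": {"steps": [[[-12,6,0],0],[[-25,12,0],0],[[-32,15,0],0],[[-35,17,0],0],[[-35,17,0],0],[[-35,17,0],0],[[-35,17,0],0],[[-35,17,0],0],[[-32,15,0],0],[[-25,12,0],0],[[-15,6,0],0],[[0,0,0],0]]}}

```text
time: 51.68
tool_pos: [0.6056, -0.0512, 0.1802]
ee_rot: [0.658, 0.753, -0.001, -0.0]
contact_force: [-0.3, 0.9, -4.7]
gripper_width: 0.0298
gripper_force: 30.0
```

{"method": "drive_tool", "body": {"steps": [[[0,0,0],0],[[0,0,0],0],[[0,0,0],0]]}}

```text
time: 52.05
tool_pos: [0.6056, -0.049, 0.1812]
ee_rot: [0.656, 0.754, 0.0, -0.0]
contact_force: [0.2, 0.4, -4.1]
gripper_width: 0.03
gripper_force: 30.0
```

```bash
python3 go.py 606.2,-49.7,180,7.87 606.2,-49.7,58.7,7.87
```

```text
t 52.05 tcp [605.6 -49.  181.2] yaw 7.94 tilt 0.01 w 30.0 gf 30.0 F [ 0.2  0.4 -4.1] j [ 0.35  0.6  -0.49  1.69  0.34  0.93 -0.12]
turn 0.07 shift [np.float64(-0.8), np.float64(0.5), np.float64(1.2)]
turn -0.0 shift [np.float64(0.0), np.float64(0.0), np.float64(121.3)]
```

{"method": "drive_tool", "body": {"steps": [[[0,0,10],0],[[0,0,24],0],[[0,0,28],0],[[0,0,26],0],[[0,0,16],0],[[0,0,8],0],[[0,0,4],0],[[0,0,1],0],[[0,0,0],0],[[0,0,0],0],[[0,0,0],0]]}}

```text
time: 53.42
tool_pos: [0.606, -0.0498, 0.0644]
ee_rot: [0.657, 0.754, 0.0, 0.0]
contact_force: [0.8, 0.2, -4.4]
gripper_width: 0.0299
gripper_force: 30.0
```

```bash
python3 go.py 606.2,-49.7,59.1,7.87
```

```text
t 53.425 tcp [606.  -49.8  64.4] yaw 7.86 tilt 0.03 w 29.9 gf 30.0 F [ 0.8  0.2 -4.4] j [ 0.3   0.76 -0.41  1.74  0.43  0.73 -0.2 ]
turn -0.01 shift [np.float64(0.1), np.float64(0.2), np.float64(5.3)]
```

{"method": "drive_tool", "body": {"steps": [[[0,0.2,2],0],[[0,0,1.3],0],[[0,0,1],0],[[0,0,0.8],0],[[0,0,0.6],0],[[0,0,0],0]]}}

```text
time: 54.18
tool_pos: [0.606, -0.0497, 0.0591]
ee_rot: [0.657, 0.754, -0.0, 0.0]
contact_force: [-3.7, 0.7, 5.5]
gripper_width: 0.0299
gripper_force: 30.0
```

```bash
python3 go.py 606.2,-49.7,59.1,7.87
```

```text
t 54.175 tcp [606.  -49.7  59.1] yaw 7.87 tilt 0.02 w 29.9 gf 30.0 F [-3.7  0.7  5.5] j [ 0.3   0.77 -0.41  1.74  0.43  0.72 -0.2 ]
turn -0.0 shift [np.float64(0.0), np.float64(0.2), np.float64(0.0)]
```

Seated at its original pose. Releasing, lifting and moving clear toward the start side.

{"method": "drive_tool", "body": {"steps": [[[0,0,0],0],[[0,0,0],0],[[0,0,0],0],[[0,0,0],0],[[0,0,0],0],[[0,0,0],0]], "jaw": -1}}

```text
time: 54.92
tool_pos: [0.606, -0.0498, 0.0584]
ee_rot: [0.657, 0.754, -0.0, -0.0]
contact_force: [-0.6, 0.6, 0.2]
gripper_width: 0.0871
gripper_force: 0.0
```

{"method": "drive_tool", "body": {"steps": [[[0,0,-15],0],[[0,0,-30],0],[[0,0,-35],0],[[0,0,-35],0],[[0,0,-20],0],[[0,0,0],0]]}}

```text
time: 55.68
tool_pos: [0.6069, -0.0498, 0.195]
ee_rot: [0.657, 0.754, 0.001, 0.001]
contact_force: [0.1, -0.5, -0.2]
gripper_width: 0.0879
gripper_force: 0.0
```

{"method": "drive_tool", "body": {"steps": [[[-20,-12,0],0],[[-35,-20,0],0],[[-35,-20,0],0],[[-35,-20,0],0],[[-35,-20,0],0],[[-35,-20,0],0],[[-35,-20,0],0],[[-35,-20,0],0],[[-35,-20,0],0],[[-20,-12,0],0],[[0,0,0],0],[[0,0,0],0]]}}

```text
time: 57.18
tool_pos: [0.468, -0.3901, 0.1926]
ee_rot: [0.656, 0.754, 0.001, -0.001]
contact_force: [0.1, 1.0, 0.4]
gripper_width: 0.0881
gripper_force: 0.0
```

```bash
python3 go.py; python3 - <<'E'
from cell import arm
from h import *
import pickle
d=pickle.load(open("s0.pkl","rb"))
s=arm.snapshot("top"); t=arm.snapshot("side")
c=lambda i:cv2.resize(i["color"][115:215,245:400],None,fx=2.5,fy=2.5,interpolation=cv2.INTER_CUBIC)
a,b=c(d["top"]),c(s)
e=cv2.resize(t["color"][100:380,220:430],(390,300)); f=cv2.resize(s["color"][235:300,412:500],(385,300))
im=np.vstack([np.hstack([a,b])[:, :775],np.hstack([e,f])])
cv2.imwrite("pics/final.png",im[:,:,::-1]); print(im.shape)
w=cv2.phaseCorrelate
g=lambda i,r:cv2.cvtColor(i["color"],6+1).astype(np.float64)[r]
for n,r in dict(disp=np.s_[162:200,330:364],tube=np.s_[168:202,290:318],lug=np.s_[148:168,264:282],relay=np.s_[136:158,358:380],screw=np.s_[225:302,303:324]).items():
    x,y=g(d["top"],r),g(s,r); print(n,"shift px",np.round(w(x,y)[0],2),"meandiff",abs(x-y).mean().round(1))
E
```

```text
t 57.175 tcp [ 468.  -390.1  192.6] yaw 7.96 tilt 0.11 w 88.1 gf 0.0 F [0.1 1.  0.4] j [ 0.94  0.58 -0.45  1.68  0.3   0.95  0.52]
(550, 775, 3)
disp shift px [0.   0.06] meandiff 2.4
tube shift px [-0.06 -0.12] meandiff 1.2
lug shift px [ 0.01 -0.04] meandiff 0.7
relay shift px [ 0.02 -0.01] meandiff 0.7
screw shift px [-0.02 -0.  ] meandiff 0.8
```

View pics/final.png

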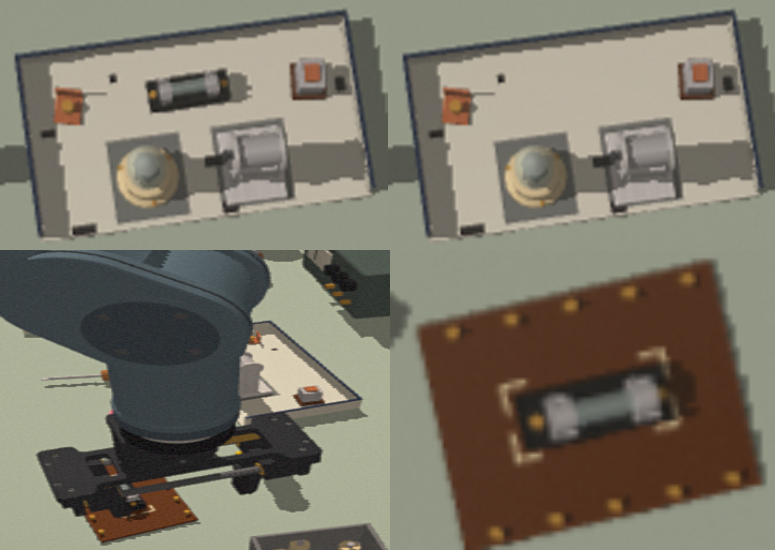

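Before-and-after crops match: the dispenser, tube, lug, relay and screwdriver each shifted under 0.15 px. The fuse holder sits centred in the marks. Handing in.

```bash
python3 -c "
from cell import arm
print(arm.job_done())"
```

```text
the job is handed in; nothing more can be done
None
```

I handed the job in at about 57 s: the fuse holder lies lengthwise in the middle of the board, and the dispenser frame and tube are back upright where they stood. The lug, relay and screwdriver show no movement in the before-and-after pictures.

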